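Vent the feed bottle and set the seedling drip valve

ROBOT

A 6-joint arm with a two-finger parallel gripper is mounted at the origin on the work surface. World frame = base frame: x ahead of the robot, y to its left, z up, the work surface at z = 0. Lengths are in mm, angles in rad, forces in N, time in s.
With the tool pointing down it reaches from about 275 to 875 mm from the base axis. Payload 12.5 kg.
Tool frame: the origin (TCP) lies between the finger pads, 19 mm behind the fingertips; this is the grasp point; z points along the fingers, y is the line along which they close (so a half turn about z gives the same grasp; the last joint's range is limited). The gripper opens to 85 mm and grips with 20 to 120 N. Pads are 22 mm wide; open, the fingers measure 114 mm over their backs; the gripper's body (76 mm by 85 mm) begins 54 mm behind the grasp point. The pads swing forward as they close: fully open they stand 13 mm farther back than shut.
Start: joints at [-1.433, 0.351, 1.652, -0, 1.139, -0.085], TCP at [121.55, -536.386, 249.99] pointing down, gripper open.
Joint ranges: [-2.75, 2.75], [-0.79, 2.1], [0.01, 2.65], [-1.57, 4.71], [0.07, 3.14], [-2.87, 2.87]. Speed limits (rad/s): [2.22, 2.22, 2.79, 3.14, 3.14, 3.14].

INTERFACE

Orientations are given as a rotation vector (axis times angle).
In Python, from station import env gives the robot as it stands.
- The arm moves only by the tool arm_command, never from a script. Its argument "steps" is a list of rows, each a list of 7 numbers: the turn, a rotation vector about the world's x, y, z in degrees, then the shift along the world's x, y, z in mm, then the opening, from 0 (shut) to 1 (fully open). In form: [[wx, wy, wz, tx, ty, tz, claw], ...]. A call has exactly 8 rows; each row shifts and turns the commanded pose from where the row before left it; what a row does not reach is not made up. A row lasts 1/10 s, in which the tool goes at most 50 mm and 8.59 degrees, less where a joint would pass 70% of its speed; a pose out of reach is approached as far as the arm can. A call is refused whole if a number of a shift passes 50 or a number of a turn 8.59, either way. A call with a gripper value outside its range is refused whole. The fingers move at their own pace and stop on an object; the grip force is fixed at half the most. Time passes only in rows, so rows that do not move let the fingers close, or fill a call up. It gives the time, the measured TCP pose, the force, the opening and the grip force at its end, in the units of the state.
- env.read_state(): the state, without advancing time (a new reading comes with each control period).
- env.read_camera(name): name is "side" or "top" or "wrist"; returns (picture, depth): 384x512x3 uint8, red, green, blue; 384x512 float32, mm along the optical axis (not along the pixel's ray), 0 where there is no reading.
- env.camera_params(name): a dict with "fx", "fy", "cx", "cy" (pixels), "k1" (the pictures are not rectified: a ray, as slopes to the right and down, at radius r is drawn at 1 + k1 r^2 times it, then the intrinsics apply), "origin" and "attitude" of the camera in the world. Camera axes: x right, y down, z forward; pixel columns grow to the right and rows downward; lengths in mm; the calibration is good to about 2 mm. A picture is of the moment at which its call begins: read the wrist's pose just before it. camera_params takes no time and is no camera call; for the wrist camera it gives the pose at the moment of the call.
- env.close_job(): hands the job in; it is judged then, once.
The state is a dict: "time": time; "joint_positions": joint angles; "joint_vel": joint speeds; "joint_torque": joint torques, N m; "eef_pos": TCP position; "orientation": TCP orientation; "contact_force": force on the tool from outside, world axes, zero at the start; "moment": the same for the moment, N m; "grip_width": finger opening in mm; "finger_force": force on a finger pad.
Only numpy, scipy, OpenCV 4.12 (cv2) and the standard library are available. Lean on these libraries where they do the work, as an engineer would, in place of code of your own. Each camera call takes 0.05 s, during which the arm holds its last target. There are 200 camera calls.

TASK

Get the drip feed for the seedlings ready: first loosen the blue cap of the amber bottle by a quarter turn (anticlockwise seen from above) so that the bottle can vent, and let go of it. Then take the black crank handle of the red valve wheel, close the valve clockwise right to its stop, back it off exactly two full turns, and finish still gripping the crank handle there, motionless. Do not displace the seedling tray, petri dish, forceps or beaker.

Things in the scene. Friction and masses are not known exactly. Their poses are not given: they have to be found in the camera images.
- feed_unit: The fixed drip-feed unit: grey plate 140 x 400 mm, 12 mm thick, long side along its y axis; origin under the plate's centre. The amber bottle (84 mm diameter, black holder 94 mm) stands on it at y +110 mm, the brass valve at y -100 mm; a steel spout leaves the valve towards +x, below the wheel. Nothing on it is loose.
- cap_top (a point): Centre of the top face of the blue ribbed screw cap on the amber bottle: cap 46 mm diameter, 30 mm tall, axis vertical, top 176 mm above the bench. It is captive: it turns in place without rising or coming off. A white bar on its top runs from the centre to the rim and points at a white mark on the bottle's shoulder when the cap is tight.
- vent_cap (a joint): Turn of the blue cap in rad: 0 = tight, grows anticlockwise seen from above (loosening), stops at 2.8. A quarter turn is 1.57. It starts tight, between 0 and 0.1, turns with about 0.12 N m of friction and stays where it is left.
- valve_axis (a point): Point on the vertical axis of the red valve wheel at its rim's height, 106 mm above the bench. Rim circle 100 mm diameter (to the bar's middle), bar 11 mm thick; steel hub 24 mm diameter, top 114 mm above the bench. The wheel keeps its height as it turns. The point's y axis points from the valve to the bottle.
- feed_valve (a joint): Turn of the red valve wheel in rad, counted over several turns: 0 = closed against its stop, grows anticlockwise seen from above (opening), 12.57 = two full turns open, far stop at 20.1. It starts between 1.6 and 5.2 (less than one turn open), turns with about 0.12 N m of friction and stays where it is left.
- handle_mid (a point): Middle (140 mm above the bench) of the upright black crank handle: a cylinder 18 mm in diameter, from 112 to 160 mm above the bench, on the wheel's rim 50 mm from the valve axis. It spins freely about its own axis, so a gripper holding it from above can carry it round without turning. With the valve closed it lies in the direction of valve_axis's x axis, towards the seedling tray.
- seedling_tray: Loose black plastic tray of moss and seedlings, 130 x 170 x 55 mm, grass to about 125 mm; origin under its centre. Bystander on the far side of the feed unit, by the valve.
- petri_dish: Loose lidded clear petri dish, 90 mm diameter, 17 mm high; origin under its centre. Bystander on the far side of the feed unit, by the bottle.
- forceps: Loose steel forceps lying flat, 127 mm long along their x axis, 21 mm wide, 7 mm high; origin under the middle. Bystander beyond the valve end of the plate.
- beaker: Loose glass beaker, 64 mm diameter, 80 mm high; origin under its centre. Bystander beyond the bottle end of the plate.

How it is judged:
By the outcome, as a careful person would: the job done as asked, in the order asked, and still so for the second after the job is handed in, while the arm keeps its last pose, push and grip.
It also fails if it takes over 67 s, if anything falls off the work surface, if the arm or the gripper's body presses on something with over 40 N, if the wrist force passes 120 N, or if a joint passes its speed limit or range.

## Working session

There is one attempt and no reset: what is moved stays moved. The work goes in short steps, Python scripts to look and compute and a tool call to move; the robot and the scene stay as the last step left them, time stands still between calls to the robot, and variables do not carry over. Pictures are saved under pics/ and viewed, at most 10 in all, crops included, and the job is handed in when it is done.

Besides the shell and the picture viewer there is one more tool, called after "Emit:" as name(argument=value, ...), one argument or row to a line, values as JSON. arm_command: Moves the arm, as the interface text tells. Its arguments: {"type":"object","properties":{"steps":{"type":"array"}},"required":["steps"]}

```bash
mkdir -p pics; ls
cat > h.py <<'E'
import numpy as np, cv2
from station import env
from scipy.spatial.transform import Rotation as R
def att(p):
    a=np.array(p["attitude"],float)
    return a if a.shape==(3,3) else (R.from_rotvec(a).as_matrix() if a.size==3 else R.from_quat(a).as_matrix())
def rays(p,uv):
    uv=np.atleast_2d(np.asarray(uv,float))
    K=np.array([[p["fx"],0,p["cx"]],[0,p["fy"],p["cy"]],[0,0,1]])
    n=cv2.undistortPoints(uv.reshape(-1,1,2),K,np.array([p["k1"],0,0,0.])).reshape(-1,2)
    return np.c_[n,np.ones(len(n))]@att(p).T
def onz(p,uv,z):
    d=rays(p,uv);o=np.array(p["origin"],float)
    return o+d*((z-o[2])/d[:,2])[:,None]
def cloud(p,depth):
    v,u=np.mgrid[0:384,0:512]
    d=rays(p,np.c_[u.ravel(),v.ravel()])
    return (np.array(p["origin"])+d*depth.reshape(-1,1)).reshape(384,512,3)
def save(n,im,s=1.5): cv2.imwrite(f"pics/{n}.png",cv2.resize(im[...,::-1],None,fx=s,fy=s))
E
python3 - <<'E'
from h import *
s=env.read_state(); print(s)
for c in("top","side"):
    p=env.camera_params(c);im,d=env.read_camera(c);print(p)
    save(c+"1",im);np.savez(c+"1.npz",im=im,d=d)
E
```

```text
pics
{'time': 0.0, 'joint_positions': array([-1.43258135e+00,  3.51242391e-01,  1.65245149e+00,  2.13160665e-05,
        1.13908081e+00, -8.45947534e-02]), 'joint_vel': array([ 0.00082362,  0.00290506, -0.00037453,  0.00094086,  0.00025595,
        0.00150281]), 'joint_torque': array([ 3.98948163e-03, -5.06096506e+01, -2.91405523e+01,  1.49227235e-04,
        4.52731299e-03,  1.47810886e-05]), 'eef_pos': array([ 121.52256467, -536.08214985,  249.444621  ]), 'orientation': array([-3.12094434e+00, -3.49119846e-01,  1.93742188e-05]), 'contact_force': array([-0.72489592,  0.33869768, -1.0064749 ]), 'moment': array([-0.06653311, -0.00871293,  0.00963863]), 'finger_force': 0.0, 'grip_width': 85.59012376457618}
{'fx': 485.8984985312893, 'fy': 485.8984985312893, 'cx': 257.1845536858549, 'cy': 193.53690984847552, 'k1': -0.050504906549582756, 'origin': array([ 404.67094528,   46.82657647, 1275.78319404]), 'attitude': array([-2.13206788,  2.11127612, -0.1940306 ])}
{'fx': 468.3167765718361, 'fy': 468.3167765718361, 'cx': 254.98816203349287, 'cy': 188.9460492706603, 'k1': -0.13766509857113315, 'origin': array([222.61094245, 808.30267536, 876.81015771]), 'attitude': array([-0.64920286,  2.58678115, -1.2146145 ])}
```

View pics/top1.png

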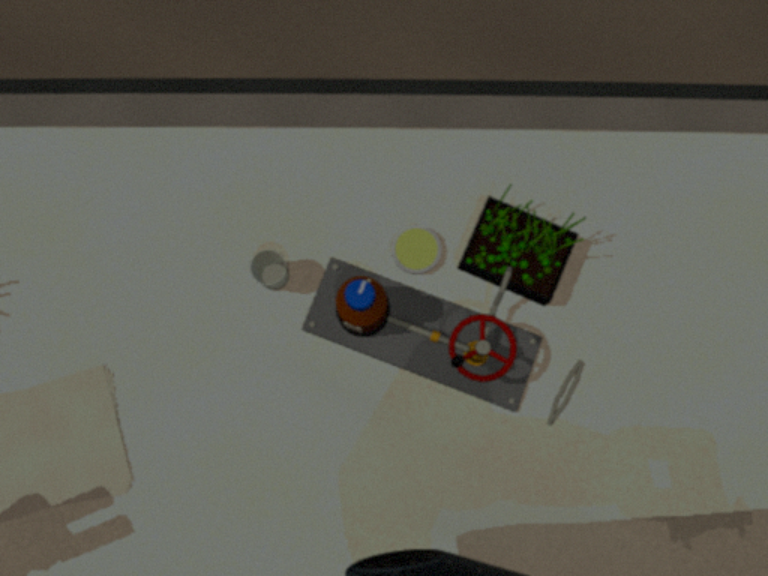

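View pics/side1.png

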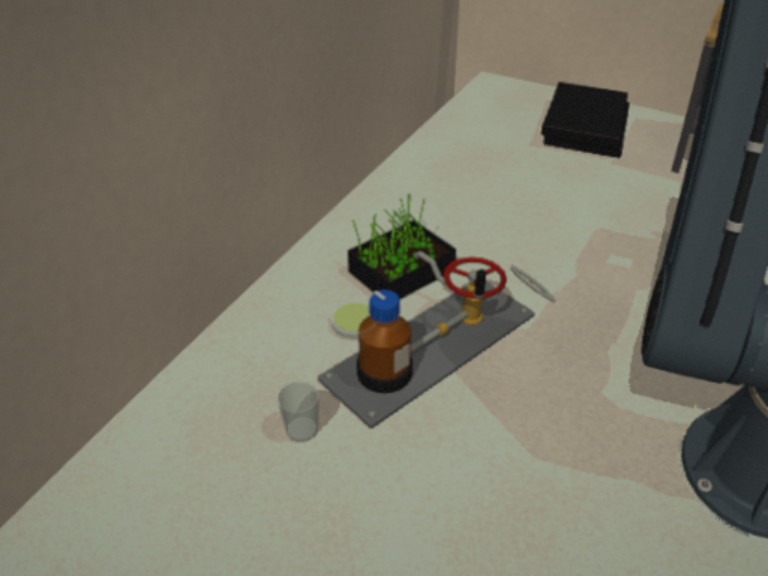

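The top view shows the cap at about (240,195) in raw pixels, the wheel centre at (321,232) and the handle at (305,241). The tray lies above-right of the wheel, the petri dish above the plate, the beaker to the left and the forceps to the right.

```bash
cat > m.py <<'E'
from h import *
f=np.load("top1.npz");im,d=f["im"],f["d"];p=env.camera_params("top")
C=cloud(p,d);hsv=cv2.cvtColor(im,cv2.COLOR_RGB2HSV)
blue=(hsv[...,0]>105)&(hsv[...,0]<130)&(hsv[...,1]>140)&(hsv[...,2]>50)
red=((hsv[...,0]<5)|(hsv[...,0]>174))&(hsv[...,1]>170)&(hsv[...,2]>70)
v,u=np.nonzero(blue);print("blue",len(u),u.mean(),v.mean(),np.median(C[blue],0))
bt=blue&(C[...,2]>168);v,u=np.nonzero(bt)
cn=np.c_[u,v].astype(np.float32);print("capdepth z",np.median(C[bt],0))
w=(cv2.cvtColor(im,cv2.COLOR_RGB2GRAY)>95)&(C[...,2]>160)&(hsv[...,1]<120);w[:180]=0;w[210:]=0;w[:,:220]=0;w[:,260:]=0
allm=bt|w;v,u=np.nonzero(allm);(c,r)=cv2.minEnclosingCircle(np.c_[u,v].astype(np.float32))
print("cap circle",c,r,onz(p,[c],176),"exp r",23*p["fx"]/1100)
v,u=np.nonzero(w);print("bar",len(u),u.mean(),v.mean(),onz(p,[[u.mean(),v.mean()]],177) if len(u) else "")
v,u=np.nonzero(red);k=(u>290)&(u<355)&(v>200)&(v<262);u,v=u[k],v[k]
hull=cv2.convexHull(np.c_[u,v].astype(np.float32));e=cv2.fitEllipse(hull);print("wheel",len(u),e,onz(p,[e[0]],106),"exp dia",111*p["fx"]/1170)
P=onz(p,np.c_[u,v],106);print(np.median(C[v,u],0))
# handle top
k=(im.max(2)<45)&(C[...,2]>120);k[:225]=0;k[255:]=0;k[:,:290]=0;k[:,325:]=0
v,u=np.nonzero(k);print("handle",len(u),u.mean(),v.mean(),np.median(C[k],0) if len(u) else"")
if len(u): print(onz(p,[[u.mean(),v.mean()]],155))
c=np.vstack([cv2.resize(im[160:270,210:370][...,::-1],None,fx=4,fy=4,interpolation=cv2.INTER_CUBIC)])
cv2.imwrite("pics/crop1.png",cv2.convertScaleAbs(c,alpha=1.6))
E
python3 m.py
```

```text
blue 275 239.28727272727272 196.61818181818182 [604.06204456  94.64292732 175.16256515]
capdepth z [604.10116841  94.52606668 175.20037675]
cap circle (239.5, 196.0) 10.012592315673828 [[606.08557009  93.15338955 176.        ]] exp r 10.159695878381504
bar 14 241.07142857142858 191.0 [[617.64759325  89.68744709 177.        ]]
wheel 453 ((321.3576354980469, 231.40902709960938), (43.235206604003906, 44.35287094116211), 122.01459503173828) [[ 533.80310705 -103.12215669  106.        ]] exp dia 46.0980626811736
[ 537.40573635 -109.48646866  110.35778167]
handle 54 304.9259259259259 240.25925925925927 [507.83200002 -58.54297831 157.41329766]
[[507.56494848 -58.62239896 155.        ]]
```

View pics/crop1.png

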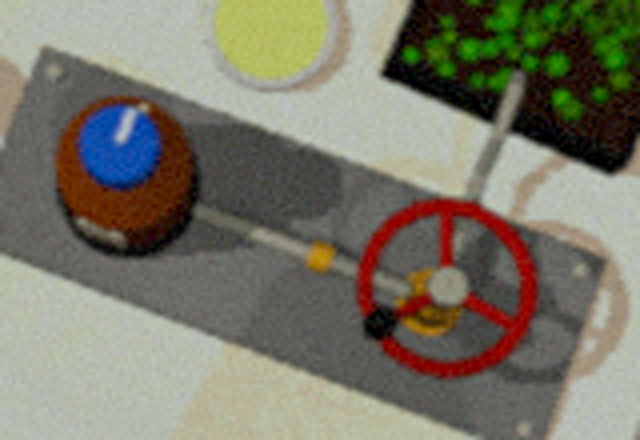

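Emit:
arm_command(
  steps=[
    [0, 0, 0, 20, 26, 0, 1],
    [0, 0, 0, 30, 39, 0, 1],
    [0, 0, 0, 30, 39, 0, 1],
    [0, 0, 0, 30, 39, 0, 1],
    [0, 0, 0, 30, 39, 0, 1],
    [0, 0, 0, 30, 39, 0, 1],
    [0, 0, 0, 30, 39, 0, 1],
    [0, 0, 0, 30, 39, 0, 1],
  ],
)

```text
time: 0.9
eef_pos: [352.3, -235.6, 250.0]
orientation: [3.122, 0.349, 0.0]
contact_force: [0.8, 0.0, 0.1]
grip_width: 85.5
finger_force: 0.0
```

Emit:
arm_command(
  steps=[
    [0, 0, 0, 30, 39, 0, 1],
    [0, 0, 0, 30, 39, 0, 1],
    [0, 0, 0, 30, 39, 0, 1],
    [0, 0, 0, 30, 39, 0, 1],
    [0, 0, 0, 30, 39, 0, 1],
    [0, 0, 0, 20, 26, 0, 1],
    [0, 0, 0, 10, 13, 0, 1],
    [0, 0, 0, 0, 0, 0, 1],
  ],
)

```text
time: 1.7
eef_pos: [532.0, -2.3, 249.5]
orientation: [-3.122, -0.352, 0.001]
contact_force: [0.3, -0.7, -0.0]
grip_width: 85.4
finger_force: 0.0
```

Now I'll take a wrist picture to refine both points.

Run:
```python
from h import *
p=env.camera_params("wrist");im,d=env.read_camera("wrist");print(p["origin"],p["attitude"])
save("w1",im,1.4);np.savez("w1.npz",im=im,d=d,o=p["origin"],a=p["attitude"],k=[p["fx"],p["fy"],p["cx"],p["cy"],p["k1"]])
```

```text
[604.45987323  14.19912553 372.08760253] [ 2.26790828 -1.808879   -0.26651078]
```

View pics/w1.png

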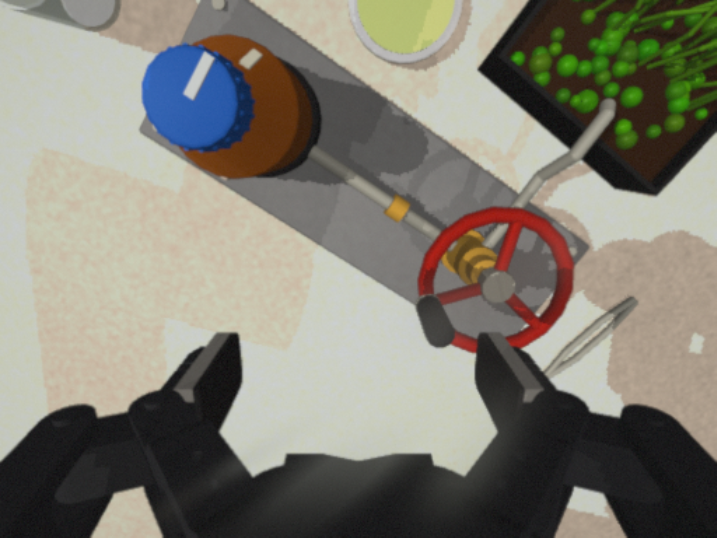

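The wrist view shows everything clearly: cap top at about (190,95), white bar (200,75), shoulder mark (251,58), hub (499,287), and handle top at about (432,306), all in the 1.4x picture.

```bash
cat >> h.py <<'E'
def loadw(n):
    f=np.load(n);k=f["k"];p=dict(zip(("fx","fy","cx","cy","k1"),k));p["origin"]=f["o"];p["attitude"]=f["a"];return f["im"],f["d"],p
E
python3 - <<'E'
from h import *
im,d,p=loadw("w1.npz");hsv=cv2.cvtColor(im,cv2.COLOR_RGB2HSV);C=cloud(p,d)
blue=(hsv[...,0]>100)&(hsv[...,0]<130)&(hsv[...,1]>140)&(hsv[...,2]>50)
t=blue&(abs(C[...,2]-176)<5);v,u=np.nonzero(t)
Q=onz(p,np.c_[u,v],176)[:,:2].astype(np.float32);print("cap",cv2.minEnclosingCircle(Q),np.median(C[t],0))
h=cv2.convexHull(Q);print("ell",cv2.fitEllipse(h))
w=(hsv[...,1]<60)&(hsv[...,2]>120)
def blob(x0,y0,x1,y1,z,zr):
    m=np.zeros_like(w);m[y0:y1,x0:x1]=w[y0:y1,x0:x1];m&=abs(C[...,2]-z)<zr;v,u=np.nonzero(m)
    P=onz(p,np.c_[u,v],z);q=cv2.fitLine(P[:,:2].astype(np.float32),cv2.DIST_L2,0,.01,.01).ravel();print(len(u),P.mean(0),np.median(C[m],0),np.degrees(np.arctan2(q[1],q[0])))
blob(120,30,165,75,177,6); 
m=w.copy();m[:30]=0;m[52:]=0;m[:,:168]=0;m[:,190:]=0;print("mark",m.sum(),np.median(C[m],0))
red=((hsv[...,0]<5)|(hsv[...,0]>174))&(hsv[...,1]>150)&(hsv[...,2]>60)
red&=abs(C[...,2]-106)<12
v,u=np.nonzero(red);Q=onz(p,np.c_[u,v],107)[:,:2].astype(np.float32);print("wheel",len(u),cv2.minEnclosingCircle(Q),cv2.fitEllipse(cv2.convexHull(Q)))
m=(hsv[...,1]<60)&(abs(C[...,2]-114)<4);m[:180]=0;m[220:]=0;m[:,:335]=0;m[:,375:]=0;v,u=np.nonzero(m);print("hub",len(u),cv2.minEnclosingCircle(onz(p,np.c_[u,v],114)[:,:2].astype(np.float32)))
k=(im.max(2)<90)&(abs(C[...,2]-160)<4);k[:190]=0;k[260:]=0;k[:,:290]=0;k[:,335:]=0;v,u=np.nonzero(k);print("handle",len(u),cv2.minEnclosingCircle(onz(p,np.c_[u,v],160)[:,:2].astype(np.float32)))
E
```

```text
cap ((607.6591796875, 92.53350830078125), 23.29064178466797) [606.43943095  95.18416763 174.58688317]
ell ((607.2491455078125, 93.1250228881836), (44.117431640625, 45.21359634399414), 21.28376007080078)
304 [617.60805464  90.64914832 177.        ] [617.75088704  91.03252317 175.79179068] -19.175396
mark 119 [636.20310307  83.69369262 124.28157402]
wheel 2884 ((533.7158813476562, -100.8414535522461), 54.868221282958984) ((534.1865234375, -101.07205200195312), (107.34038543701172, 109.24466705322266), 141.83274841308594)
hub 430 ((534.5927124023438, -99.97248840332031), 12.038759231567383)
handle 241 ((511.1413269042969, -56.36738967895508), 8.05324935913086)
```

Emit:
arm_command(
  steps=[
    [0, 0, 0, 20, 25, 0, 1],
    [0, 0, 0, 25, 32, 0, 1],
    [0, 0, 0, 20, 25, 0, 1],
    [0, 0, 0, 10.5, 13.5, -5, 1],
    [0, 0, 0, 0, 0, -15, 1],
    [0, 0, 0, 0, 0, -20, 1],
    [0, 0, 0, 0, 0, -10, 1],
    [0, 0, 0, 0, 0, 0, 1],
  ],
)

```text
time: 2.55
eef_pos: [606.1, 91.0, 198.6]
orientation: [3.122, 0.348, -0.005]
contact_force: [0.9, 0.2, 0.6]
grip_width: 85.1
finger_force: 0.0
```

Emit:
arm_command(
  steps=[
    [0, 0, 0, 0.8, 1.5, -15, 1],
    [0, 0, 0, 0, 0, -12, 1],
    [0, 0, 0, 0, 0, -5, 1],
    [0, 0, 0, 0, 0, 0, 0.7],
    [0, 0, 0, 0, 0, 0, 0.3],
    [0, 0, 0, 0, 0, 0, 0.3],
    [0, 0, 0, 0, 0, 0, 0.3],
    [0, 0, 0, 0, 0, 0, 0.3],
  ],
)

```text
time: 3.35
eef_pos: [607.8, 95.1, 169.4]
orientation: [-3.12, -0.349, -0.002]
contact_force: [-5.0, 9.5, 7.2]
grip_width: 44.0
finger_force: 61.2
```

Emit:
arm_command(
  steps=[
    [0, 0, 0, -0.5, 1.5, 1.5, 0.3],
    [0, 0, 4, 0, 0, 0, 0.3],
    [0, 0, 8.5, 0, 0, 0, 0.3],
    [0, 0, 8.5, 0, 0, 0, 0.3],
    [0, 0, 8.5, 0, 0, 0, 0.3],
    [0, 0, 8.5, 0, 0, 0, 0.3],
    [0, 0, 8.5, 0, 0, 0, 0.3],
    [0, 0, 4, 0, 0, 0, 0.3],
  ],
)

```text
time: 4.15
eef_pos: [606.9, 96.3, 169.5]
orientation: [-2.669, -1.654, -0.0]
contact_force: [-2.3, 8.4, -2.3]
grip_width: 44.1
finger_force: 64.7
```

Emit:
arm_command(
  steps=[
    [0, 0, 4, 0, 0, 0, 0.3],
    [0, 0, 8.5, 0, 0, 0, 0.3],
    [0, 0, 8.5, 0, 0, 0, 0.3],
    [0, 0, 8.5, 0, 0, 0, 0.3],
    [0, 0, 6, 0, 0, 0, 0.3],
    [0, 0, 3, 0, 0, 0, 0.3],
    [0, 0, 0, 0, 0, 0, 0.3],
    [0, 0, 0, 0, 0, 0, 0.3],
  ],
)

```text
time: 4.95
eef_pos: [606.0, 96.4, 169.4]
orientation: [-1.979, -2.435, 0.001]
contact_force: [-7.1, 8.5, 1.0]
grip_width: 44.2
finger_force: 65.1
```

Emit:
arm_command(
  steps=[
    [0, 0, 0, 0, 0, 0, 1],
    [0, 0, 0, 0, 0, 0, 1],
    [0, 0, 0, 0, 0, 0, 1],
    [0, 0, 0, 0, 0, 0, 1],
    [0, 0, 0, 0, 0, 10, 1],
    [0, 0, 0, 0, 0, 25, 1],
    [0, 0, 0, 0, 0, 30, 1],
    [0, 0, 0, -10, -15, 20, 1],
  ],
)

```text
time: 5.75
eef_pos: [598.3, 80.9, 257.3]
orientation: [1.979, 2.437, 0.004]
contact_force: [-0.0, -1.3, 0.4]
grip_width: 85.2
finger_force: 0.0
```

Emit:
arm_command(
  steps=[
    [0, 0, 0, -20, -30, 0, 1],
    [0, 0, 0, -20, -30, 0, 1],
    [0, 0, 0, -20, -30, 0, 1],
    [0, 0, 0, -20, -30, 0, 1],
    [0, 0, 0, -10, -15, 0, 1],
    [0, 0, 0, 0, 0, 0, 1],
    [0, 0, 0, 0, 0, 0, 1],
    [0, 0, 0, 0, 0, 0, 1],
  ],
)

```text
time: 6.55
eef_pos: [507.9, -54.3, 254.8]
orientation: [1.981, 2.438, 0.001]
contact_force: [1.0, 0.2, 0.5]
grip_width: 85.5
finger_force: 0.0
```

Run:
```python
from h import *
s=env.read_state();print(s["eef_pos"])
p=env.camera_params("wrist");im,d=env.read_camera("wrist")
it,dt=env.read_camera("top");np.savez("top2.npz",im=it,d=dt)
np.savez("w2.npz",im=im,d=d,o=p["origin"],a=p["attitude"],k=[p["fx"],p["fy"],p["cx"],p["cy"],p["k1"]])
c=cv2.resize(it[160:270,190:370],(720,440),interpolation=cv2.INTER_CUBIC)
save("t2",cv2.convertScaleAbs(c,alpha=1.6),1);save("w2",im,1.4)
```

```text
[507.89986357 -54.25909668 254.78699348]
```

View pics/w2.png

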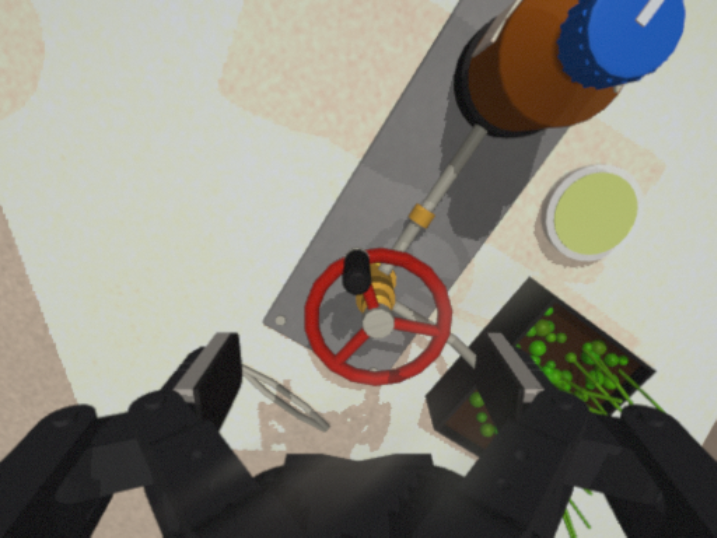

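View pics/t2.png

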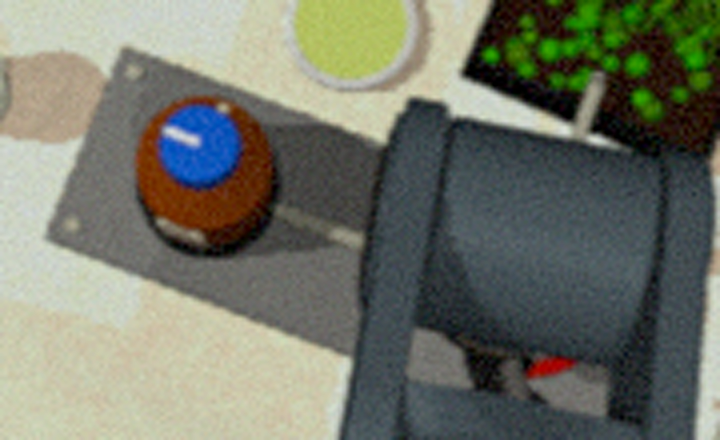

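The cap bar now points along the plate, away from the valve (left in the top view, about (180,137) in the crop), so it has made about a quarter turn. I'll measure that and refine the handle.

Run:
```python
from h import *
im,d,p=loadw("w2.npz");hsv=cv2.cvtColor(im,cv2.COLOR_RGB2HSV);C=cloud(p,d)
w=(hsv[...,1]<60)&(hsv[...,2]>120)&(abs(C[...,2]-177)<6);v,u=np.nonzero(w);k=u>400
P=onz(p,np.c_[u,v],177)[k,:2];q=cv2.fitLine(P.astype(np.float32),2,0,.01,.01).ravel();print("bar",len(P),P.mean(0),np.degrees(np.arctan2(q[1],q[0])))
red=((hsv[...,0]<5)|(hsv[...,0]>174))&(hsv[...,1]>150)&(hsv[...,2]>60)&(abs(C[...,2]-106)<12)
v,u=np.nonzero(red);Q=onz(p,np.c_[u,v],107)[:,:2].astype(np.float32);print("wheel",cv2.minEnclosingCircle(Q),cv2.fitEllipse(cv2.convexHull(Q)))
m=(hsv[...,1]<60)&(abs(C[...,2]-114)<4);m[:210]=0;m[250:]=0;m[:,:250]=0;m[:,290:]=0;v,u=np.nonzero(m);print("hub",len(u),cv2.minEnclosingCircle(onz(p,np.c_[u,v],114)[:,:2].astype(np.float32)))
k=(im.max(2)<90)&(abs(C[...,2]-160)<4);k[:170]=0;k[215:]=0;k[:,:235]=0;k[:,275:]=0;v,u=np.nonzero(k);print("handle",len(u),cv2.minEnclosingCircle(onz(p,np.c_[u,v],160)[:,:2].astype(np.float32)))
pt=env.camera_params("top")
for n in("top1.npz","top2.npz"):
    f=np.load(n);im,d=f["im"],f["d"];hs=cv2.cvtColor(im,cv2.COLOR_RGB2HSV)
    w=(hs[...,1]<125)&(im.min(2)>75);s=np.zeros_like(w);s[186:207,229:251]=w[186:207,229:251];s&=cloud(pt,d)[...,2]>165
    v,u=np.nonzero(s);P=onz(pt,np.c_[u,v],177)[:,:2];q=cv2.fitLine(P.astype(np.float32),2,0,.01,.01).ravel();print(n,len(P),P.mean(0)-[606.1,93.2],np.degrees(np.arctan2(q[1],q[0])))
```

```text
bar 178 [609.38930062  99.19222134] -69.09058
wheel ((533.3134765625, -100.87046813964844), 54.5413932800293) ((533.2074584960938, -100.98551177978516), (107.88993835449219, 108.583251953125), 4.536064147949219)
hub 380 ((533.49462890625, -100.10553741455078), 12.057534217834473)
handle 258 ((508.41546630859375, -56.75377655029297), 8.07736587524414)
top1.npz 24 [11.94397017 -3.53515564] -19.939163
top2.npz 21 [ 5.49701435 10.59108826] 72.212
```

Emit:
arm_command(
  steps=[
    [0, 0, 0, 10, 25, 5, 1],
    [0, 0, 0, 12, 35, 10, 1],
    [0, 0, 0, 10, 25, 5, 1],
    [0, 0, 0, 0, 0, 0, 1],
    [0, 0, 0, 0, 0, 0, 1],
    [0, 0, 0, 0, 0, 0, 1],
    [0, 0, 0, 0, 0, 0, 1],
    [0, 0, 0, 0, 0, 0, 1],
  ],
)

```text
time: 7.45
eef_pos: [539.2, 29.6, 274.4]
orientation: [-1.983, -2.436, 0.0]
contact_force: [-0.2, 0.9, 0.4]
grip_width: 85.1
finger_force: 0.0
```

Run:
```python
from h import *
p=env.camera_params("wrist");im,d=env.read_camera("wrist");print(env.read_state()["eef_pos"])
np.savez("w3.npz",im=im,d=d,o=p["origin"],a=p["attitude"],k=[p["fx"],p["fy"],p["cx"],p["cy"],p["k1"]])
save("w3",im,1.2)
hsv=cv2.cvtColor(im,cv2.COLOR_RGB2HSV);C=cloud(p,d)
blue=(hsv[...,0]>100)&(hsv[...,0]<130)&(hsv[...,1]>140)&(hsv[...,2]>50)&(abs(C[...,2]-176)<5)
v,u=np.nonzero(blue);Q=onz(p,np.c_[u,v],176)[:,:2].astype(np.float32);print("cap",u.mean(),v.mean(),cv2.minEnclosingCircle(Q),cv2.fitEllipse(cv2.convexHull(Q)))
w=(hsv[...,1]<60)&(hsv[...,2]>120)&(abs(C[...,2]-177)<6)
n,l,st,ce=cv2.connectedComponentsWithStats(w.astype(np.uint8));i=1+st[1:,4].argmax();v,u=np.nonzero(l==i)
P=onz(p,np.c_[u,v],177)[:,:2];q=cv2.fitLine(P.astype(np.float32),2,0,.01,.01).ravel();print("bar",st[i],P.mean(0),np.degrees(np.arctan2(q[1],q[0])))
```

```text
[539.24172116  29.63315167 274.4468856 ]
cap 355.1190178942988 133.67249271743654 ((605.1808471679688, 95.39959716796875), 22.450777053833008) ((605.2118530273438, 95.31816864013672), (44.279537200927734, 44.4546012878418), 49.97444152832031)
bar [357 109  23  27 205] [610.63012672 105.48304732] 68.416245
```

View pics/w3.png

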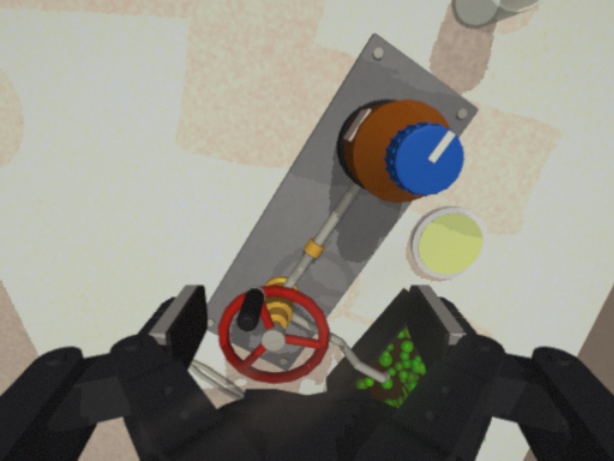

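The cap bar turned from -19.2° to 68.4°, so the cap is loosened by a quarter turn. Next is the crank handle.

Emit:
arm_command(
  steps=[
    [0, 0, 0, -8, -22, 0, 1],
    [0, 0, 0, -10, -30, 0, 1],
    [0, 0, 0, -8, -22, -10, 1],
    [0, 0, 0, -4, -12, -30, 1],
    [0, 0, 0, 0, 0, -35, 1],
    [0, 0, 0, 0, 0, -20, 1],
    [0, 0, 0, 0, 0, 0, 1],
    [0, 0, 0, 0, 0, 0, 1],
  ],
)

```text
time: 8.3
eef_pos: [509.6, -56.1, 180.1]
orientation: [1.982, 2.437, 0.0]
contact_force: [0.1, 1.0, 0.5]
grip_width: 85.6
finger_force: 0.0
```

Emit:
arm_command(
  steps=[
    [0, 0, 0, 0, 0, -20, 1],
    [0, 0, 0, 0, 0, -14, 0.8],
    [0, 0, 0, 0, 0, 0, 0.3],
    [0, 0, 0, 0, 0, 0, 0],
    [0, 0, 0, 0, 0, 0, 0],
    [0, 0, 0, 0, 0, 0, 0],
    [0, 0, 0, 0, 0, 0, 0],
    [0, 0, 0, 0, 0, 0, 0],
  ],
)

```text
time: 9.1
eef_pos: [509.8, -55.9, 146.8]
orientation: [1.981, 2.436, 0.001]
contact_force: [-1.6, 2.0, 7.6]
grip_width: 16.0
finger_force: 58.3
```

```bash
cat > arc.py <<'E'
import sys,numpy as np
# arc.py r a0 da1 da2 ... : shifts (0.1 mm, rounding carried)
r,a0,*d=map(float,sys.argv[1:]);a=np.radians(a0+np.r_[0,np.cumsum(d)])
P=np.round(r*np.c_[np.cos(a),np.sin(a)],1);print(np.round(np.diff(P,axis=0),1).tolist(),np.degrees(a[-1]))
E
python3 arc.py 50 118.8 -6 -12 -15 -15 -15 -15 -10 -4
```

```text
[[4.7, 2.3], [10.0, 3.0], [13.1, 0.8], [12.7, -2.7], [11.7, -5.8], [9.7, -8.7], [5.1, -7.1], [1.7, -3.1]] 26.799999999999997
```

Emit:
arm_command(
  steps=[
    [0, 0, 0, 4.7, 2.3, 0, 0],
    [0, 0, 0, 10.0, 3.0, 0, 0],
    [0, 0, 0, 13.1, 0.8, 0, 0],
    [0, 0, 0, 12.7, -2.7, 0, 0],
    [0, 0, 0, 11.7, -5.8, 0, 0],
    [0, 0, 0, 9.7, -8.7, 0, 0],
    [0, 0, 0, 5.1, -7.1, 0, 0],
    [0, 0, 0, 1.7, -3.1, 0, 0],
  ],
)

```text
time: 9.9
eef_pos: [577.6, -78.3, 146.7]
orientation: [-1.982, -2.437, 0.003]
contact_force: [-9.6, -1.7, 12.5]
grip_width: 16.1
finger_force: 59.4
```

```bash
python3 arc.py 50 26.8 -4 -8 -8 -8 -6 -4 -2 0; python3 arc.py 50 -13.2 -2 -2 -2 -2 -2 -2 -2 0
```

```text
[[1.5, -3.1], [2.2, -6.6], [1.3, -6.9], [0.4, -6.9], [-0.4, -5.3], [-0.6, -3.4], [-0.3, -1.7], [0.0, 0.0]] -13.2
[[-0.4, -1.7], [-0.5, -1.7], [-0.6, -1.6], [-0.6, -1.7], [-0.6, -1.6], [-0.8, -1.6], [-0.7, -1.6], [0.0, 0.0]] -27.2
```

Emit:
arm_command(
  steps=[
    [0, 0, 0, 1.0, -3.1, 0, 0],
    [0, 0, 0, 1.7, -6.6, 0, 0],
    [0, 0, 0, 1.3, -6.9, 0, 0],
    [0, 0, 0, 0.4, -6.9, 0, 0],
    [0, 0, 0, -0.4, -5.3, 0, 0],
    [0, 0, 0, -0.6, -3.4, 0, 0],
    [0, 0, 0, -0.3, -1.7, 0, 0],
    [0, 0, 0, 0, 0, 0, 0],
  ],
)

```text
time: 10.7
eef_pos: [581.3, -111.2, 146.8]
orientation: [1.982, 2.437, 0.001]
contact_force: [-3.1, 0.4, 6.8]
grip_width: 15.6
finger_force: 58.8
```

Emit:
arm_command(
  steps=[
    [0, 0, 0, -0.4, -1.7, 0, 0],
    [0, 0, 0, -0.5, -1.7, 0, 0],
    [0, 0, 0, -0.6, -1.6, 0, 0],
    [0, 0, 0, -0.6, -1.7, 0, 0],
    [0, 0, 0, 0, 0, 0, 0],
    [0, 0, 0, 0, 0, 0, 0],
    [0, 0, 0, 0, 0, 0, 0],
    [0, 0, 0, 0, 0, 0, 0],
  ],
)

```text
time: 11.5
eef_pos: [579.4, -117.7, 146.8]
orientation: [1.981, 2.437, 0.001]
contact_force: [-2.3, 3.0, 7.0]
grip_width: 16.3
finger_force: 58.7
```

Emit:
arm_command(
  steps=[
    [0, 0, 0, -0.4, -1.0, 0, 0],
    [0, 0, 0, -0.4, -1.0, 0, 0],
    [0, 0, 0, -0.4, -1.0, 0, 0],
    [0, 0, 0, 0, 0, 0, 0],
    [0, 0, 0, 0, 0, 0, 0],
    [0, 0, 0, 0, 0, 0, 0],
    [0, 0, 0, 0, 0, 0, 0],
    [0, 0, 0, 0, 0, 0, 0],
  ],
)

```text
time: 12.3
eef_pos: [579.1, -118.6, 146.8]
orientation: [1.982, 2.437, 0.007]
contact_force: [4.8, 16.5, 4.4]
grip_width: 16.1
finger_force: 58.8
```

Emit:
arm_command(
  steps=[
    [0, 0, 0, -0.2, -0.8, 0, 0],
    [0, 0, 0, -0.2, -0.7, 0, 0],
    [0, 0, 0, 0, 0, 0, 0],
    [0, 0, 0, 0, 0, 0, 0],
    [0, 0, 0, 0, 0, 0, 0],
    [0, 0, 0, 0, 0, 0, 0],
    [0, 0, 0, 0, 0, 0, 0],
    [0, 0, 0, 0, 0, 0, 0],
  ],
)

```text
time: 13.1
eef_pos: [579.0, -118.9, 146.8]
orientation: [-1.982, -2.437, -0.01]
contact_force: [7.1, 23.6, 5.0]
grip_width: 16.2
finger_force: 58.8
```

```bash
python3 arc.py 50 -20.6 4 10 15 15 15 15 15 15;python3 arc.py 50 83.4 15 15 15 15 15 15 15 15;python3 arc.py 50 203.4 15 15 15 15 15 15 15 15;
python3 arc.py 50 323.4 15 15 15 15 15 15 15 15
```

```text
[[1.1, 3.3], [1.8, 8.6], [-0.2, 13.0], [-3.6, 12.6], [-6.7, 11.2], [-9.4, 9.0], [-11.4, 6.4], [-12.7, 3.2]] 83.4
[[-13.0, -0.2], [-12.6, -3.6], [-11.2, -6.7], [-9.0, -9.4], [-6.4, -11.4], [-3.2, -12.7], [0.2, -13.0], [3.6, -12.6]] 203.4
[[6.7, -11.2], [9.4, -9.0], [11.4, -6.4], [12.7, -3.2], [13.0, 0.2], [12.6, 3.6], [11.2, 6.7], [9.0, 9.4]] 323.4
[[6.4, 11.4], [3.2, 12.7], [-0.2, 13.0], [-3.6, 12.6], [-6.7, 11.2], [-9.4, 9.0], [-11.4, 6.4], [-12.7, 3.2]] 443.4
```

Firm stop found at about (579.1, -118.5). Now I'll open it two turns.

Emit:
arm_command(
  steps=[
    [0, 0, 0, 2.3, 7.3, 0, 0],
    [0, 0, 0, 1.8, 8.6, 0, 0],
    [0, 0, 0, -0.2, 13.0, 0, 0],
    [0, 0, 0, -3.6, 12.6, 0, 0],
    [0, 0, 0, -6.7, 11.2, 0, 0],
    [0, 0, 0, -9.4, 9.0, 0, 0],
    [0, 0, 0, -11.4, 6.4, 0, 0],
    [0, 0, 0, -12.7, 3.2, 0, 0],
  ],
)

```text
time: 13.9
eef_pos: [538.4, -50.7, 146.7]
orientation: [1.979, 2.435, 0.003]
contact_force: [3.0, -5.7, 4.6]
grip_width: 16.4
finger_force: 59.0
```

Emit:
arm_command(
  steps=[
    [0, 0, 0, -13.0, -0.2, 0, 0],
    [0, 0, 0, -12.6, -3.6, 0, 0],
    [0, 0, 0, -11.2, -6.7, 0, 0],
    [0, 0, 0, -9.0, -9.4, 0, 0],
    [0, 0, 0, -6.4, -11.4, 0, 0],
    [0, 0, 0, -3.2, -12.7, 0, 0],
    [0, 0, 0, 0.2, -13.0, 0, 0],
    [0, 0, 0, 3.6, -12.6, 0, 0],
  ],
)

```text
time: 14.7
eef_pos: [486.4, -120.7, 146.7]
orientation: [1.982, 2.436, 0.002]
contact_force: [5.6, 5.9, 7.3]
grip_width: 16.1
finger_force: 59.3
```

Emit:
arm_command(
  steps=[
    [0, 0, 0, 6.7, -11.2, 0, 0],
    [0, 0, 0, 9.4, -9.0, 0, 0],
    [0, 0, 0, 11.4, -6.4, 0, 0],
    [0, 0, 0, 12.7, -3.2, 0, 0],
    [0, 0, 0, 13.0, 0.2, 0, 0],
    [0, 0, 0, 12.6, 3.6, 0, 0],
    [0, 0, 0, 11.2, 6.7, 0, 0],
    [0, 0, 0, 9.0, 9.4, 0, 0],
  ],
)

```text
time: 15.5
eef_pos: [572.5, -130.5, 146.7]
orientation: [1.982, 2.436, -0.0]
contact_force: [-5.3, 0.7, 10.3]
grip_width: 15.7
finger_force: 59.7
```

Emit:
arm_command(
  steps=[
    [0, 0, 0, 6.4, 11.4, 0, 0],
    [0, 0, 0, 3.2, 12.7, 0, 0],
    [0, 0, 0, -0.2, 13.0, 0, 0],
    [0, 0, 0, -3.6, 12.6, 0, 0],
    [0, 0, 0, -6.7, 11.2, 0, 0],
    [0, 0, 0, -9.4, 9.0, 0, 0],
    [0, 0, 0, -11.4, 6.4, 0, 0],
    [0, 0, 0, -12.7, 3.2, 0, 0],
  ],
)

```text
time: 16.3
eef_pos: [538.4, -50.6, 146.8]
orientation: [1.979, 2.435, 0.003]
contact_force: [2.2, -5.5, 5.8]
grip_width: 16.4
finger_force: 59.1
```

Emit:
arm_command(
  steps=[
    [0, 0, 0, -13.0, -0.2, 0, 0],
    [0, 0, 0, -12.6, -3.6, 0, 0],
    [0, 0, 0, -11.2, -6.7, 0, 0],
    [0, 0, 0, -9.0, -9.4, 0, 0],
    [0, 0, 0, -6.4, -11.4, 0, 0],
    [0, 0, 0, -3.2, -12.7, 0, 0],
    [0, 0, 0, 0.2, -13.0, 0, 0],
    [0, 0, 0, 3.6, -12.6, 0, 0],
  ],
)

```text
time: 17.1
eef_pos: [486.4, -120.7, 146.7]
orientation: [1.981, 2.436, 0.002]
contact_force: [4.2, 6.2, 6.5]
grip_width: 15.9
finger_force: 59.4
```

```bash
python3 arc.py 50 203.4 15 15 15 15 15 15 15 11;python3 arc.py 50 319.4  8 6 3 2 1 0 0 0
```

```text
[[6.7, -11.2], [9.4, -9.0], [11.4, -6.4], [12.7, -3.2], [13.0, 0.2], [12.6, 3.6], [11.2, 6.7], [6.9, 6.7]] 319.4
[[4.1, 5.6], [2.6, 4.5], [1.1, 2.4], [0.7, 1.6], [0.3, 0.8], [0.0, 0.0], [0.0, 0.0], [0.0, 0.0]] 339.40000000000003
```

Emit:
arm_command(
  steps=[
    [0, 0, 0, 6.7, -11.2, 0, 0],
    [0, 0, 0, 9.4, -9.0, 0, 0],
    [0, 0, 0, 11.4, -6.4, 0, 0],
    [0, 0, 0, 12.7, -3.2, 0, 0],
    [0, 0, 0, 13.0, 0.2, 0, 0],
    [0, 0, 0, 12.6, 3.6, 0, 0],
    [0, 0, 0, 11.2, 6.7, 0, 0],
    [0, 0, 0, 6.9, 6.7, 0, 0],
  ],
)

```text
time: 17.9
eef_pos: [570.5, -133.0, 146.7]
orientation: [1.981, 2.437, 0.0]
contact_force: [-5.0, -0.1, 10.7]
grip_width: 16.4
finger_force: 59.8
```

Emit:
arm_command(
  steps=[
    [0, 0, 0, 4.1, 5.6, 0, 0],
    [0, 0, 0, 2.6, 4.5, 0, 0],
    [0, 0, 0, 1.1, 2.4, 0, 0],
    [0, 0, 0, 0.7, 1.6, 0, 0],
    [0, 0, 0, 0.3, 0.8, 0, 0],
    [0, 0, 0, 0, 0, 0, 0],
    [0, 0, 0, 0, 0, 0, 0],
    [0, 0, 0, 0, 0, 0, 0],
  ],
)

```text
time: 18.7
eef_pos: [579.1, -118.4, 146.8]
orientation: [1.981, 2.436, 0.001]
contact_force: [-0.1, -1.8, 7.3]
grip_width: 16.0
finger_force: 59.6
```

Emit:
arm_command(
  steps=[
    [0, 0, 0, 0.2, 0.6, 0, 0],
    [0, 0, 0, 0, 0, 0, 0],
    [0, 0, 0, 0, 0, 0, 0],
    [0, 0, 0, 0, 0, 0, 0],
    [0, 0, 0, 0, 0, 0, 0],
    [0, 0, 0, 0, 0, 0, 0],
    [0, 0, 0, 0, 0, 0, 0],
    [0, 0, 0, 0, 0, 0, 0],
  ],
)

```text
time: 19.5
eef_pos: [579.3, -117.9, 146.8]
orientation: [1.981, 2.436, 0.001]
contact_force: [-1.3, -1.4, 7.3]
grip_width: 15.9
finger_force: 59.6
```

Run:
```python
from h import *
im,d=env.read_camera("side");w,_=env.read_camera("wrist");save("s9",np.hstack([im,w]),.75);s=env.read_state();print(s["eef_pos"],s["joint_vel"])
```

```text
[ 579.31269653 -117.89717527  146.75834522] [-2.12402873e-04 -9.60190475e-04  4.63321475e-04  4.98842983e-05
 -8.21032454e-04 -1.44683150e-04]
```

View pics/s9.png

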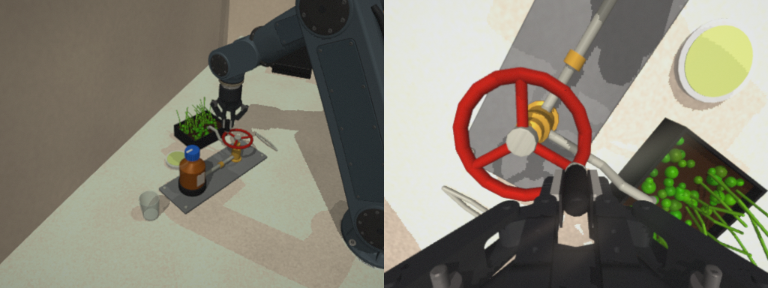

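The handle is held between the fingers at about (577,190), pointing towards the tray. The tray, dish, forceps and beaker are where they were. I'm handing the job in.

```bash
python3 -c "
from station import env
print(env.close_job())"
```

```text
the job is handed in; nothing more can be done
None
```

The job is handed in, with no verdict shown: the cap was loosened by about a quarter turn (88–89° measured) and released, then the valve was closed to its stop and backed off two turns (within about 1°), with the handle still gripped, the arm still, the bystanders apparently unmoved and about 20 s on the clock.

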